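# Find the pinch in a sliding-door track and set the stop short of it

### The arm

A 6-joint arm with a two-finger parallel gripper is mounted at the origin on the work surface. World frame = base frame: x ahead of the robot, y to its left, z up, the work surface at z = 0. Lengths are in m, angles in rad, forces in N, time in s.
With the tool pointing down it reaches from about 0.325 to 1 m from the base axis. Payload 5.1 kg.
Tool frame: the origin (TCP) lies between the finger pads; the fingertips stand 25 mm ahead of it and the grasp point (between the pads) lies 6 mm ahead of it; z points along the fingers, y is the line along which they close (so a half turn about z gives the same grasp; the last joint's range is limited). The gripper opens to 85 mm and grips with 20 to 120 N. Pads are 22 mm wide; open, the fingers measure 114 mm over their backs; the gripper's body (76 mm by 85 mm) begins 54 mm behind the grasp point. The pads swing forward as they close: fully open they stand 13 mm farther back than shut.
Start: joints at [1.214, 0.124, 1.65, -0, 1.367, -0.083], TCP at [0.176, 0.626, 0.256] pointing down, gripper open.
Joint ranges: [-2.61, 2.61], [-1.02, 2.33], [0.03, 2.71], [-1.35, 4.49], [0.32, 2.68], [-2.91, 2.91]. Speed limits (rad/s): [2.57, 2.57, 3.14, 3.14, 3.14, 3.14].

### API

Orientations are given as a rotation vector (axis times angle).
In Python, from rig import ctrl gives the robot as it stands. The module is installed in compiled form; this text tells all that it offers.
- The arm moves only by the shell command python3 -m jog FILE [OPENING] [FORCE], which reads ROWS from the file FILE. ROWS is a JSON list of rows, 1 to 20 of them, each written [[dx, dy, dz], [rx, ry, rz]]: dx, dy, dz in shares of the most that a row can go, 1 being 50 mm, then a rotation vector rx, ry, rz in fractions of the full range, 1 being 2 pi rad; each row shifts and turns the commanded pose from where the row before left it, along the tool's axes as they then stand; what a row does not reach is not made up. A row lasts 1/10 s, in which the tool goes at most 0.05 m and 0.15 rad, less where a joint would pass 70% of its speed; a pose out of reach is approached as far as the arm can. OPENING is the finger opening in m, set as the command begins (- or left out keeps the last). The fingers move at their own pace and stop on an object; FORCE is the grip in N (left out, the last holds). Time passes only in rows, so rows that do not move let the fingers close. It prints the time, the measured TCP pose, the force, the opening and the grip force at its end. No shift or turn number may pass 1 either way. Input that does not fit is refused with a message, and nothing moves.
- ctrl.observe(): the state, without advancing time (a new reading comes with each control period).
- ctrl.camera(name): name is "scene" or "top" or "wrist"; returns the picture (420x560x3 uint8, blue, green, red); there is no depth.
- ctrl.camera_model(name): a dict with "fx", "fy", "cx", "cy" (pixels), "distortion" ([k1, k2, p1, p2, k3] as OpenCV has them; the pictures are not rectified), "pose" (4x4, takes a point from camera to world coordinates). Camera axes: x right, y down, z forward; pixel columns grow to the right and rows downward; lengths in m; the calibration is good to about 2 mm. A picture is of the moment at which its call begins: read the wrist's pose just before it. camera_model takes no time and is no camera call; for the wrist camera it gives the pose at the moment of the call.
- ctrl.job_done(): hands the job in; it is judged then, once.
The state is a dict: "t": time; "joint_positions": joint angles; "dq": joint speeds; "joint_efforts": joint torques, N m; "tool_pos": TCP position; "ee_rot": TCP orientation; "wrist_force": force on the tool from outside, world axes, zero at the start; "moment": the same for the moment, N m; "gripper_width": finger opening in m; "grip_force": force on a finger pad.
Only numpy, scipy, OpenCV 4.12 (cv2) and the standard library are available. Lean on these libraries where they do the work, as an engineer would, in place of code of your own. Each camera call takes 0.05 s, during which the arm holds its last target. There are 200 camera calls.

### The job

The pantry's sliding-door track has been taken down and lies slot-up on the counter because the door drags somewhere along it. Run the roller hanger gently along the track, pushing the loose track stop ahead of it, until you feel the hanger clearly start to bind in the pinched place, without forcing it in; then draw the hanger back about 30 mm so that it is free again, leaving the stop where it was pushed to. Last, bring the stop back up against the hanger so that the door can no longer reach the bad place, let go of both, and leave the other things on the counter as they are.

Things in the scene. Friction and masses are not known exactly. Their poses are not given: they have to be found in the camera images.
- track: aluminium C-channel door track, 700 mm long, 40 mm wide, fixed on two plywood battens 16 mm thick near its ends (y = -290 and +290 mm). Origin on the counter under its middle, y along the track, z up. The lips with the 14 mm slot between them are 50 mm above the counter.
- pinch_zone (a point): on the slot, y = 90 mm on the track: middle of the stretch (about 65 mm either way) where one wall is bowed in under the lip, unseen. There the push rises by some 0.7 N per mm of travel above the free drag (hanger's and stop's together), to over 20 N; from 4 N above it the binding is plain, more than 15 N harms the track. Drawn back as far, it is free.
- hanger: roller hanger in the track, on the -y side of the stop: a four-wheel trolley inside the channel carrying a plain steel block with a nut and bolt end on top, up to 106 mm above the counter. It slides only along the track, free drag about 1 N, and does not run on by itself. Origin at counter height under the block's centre, axes as the track's.
- hanger_block (a point): centre of the hanger's steel block: 22 mm across the track (its x), 44 mm along it (y), from 56 to 90 mm above the counter. Its front face towards the stop is at y = +22 mm from the hanger's origin.
- stop: track stop clipped on the lips, on the +y side of the hanger: a saddle 36 x 40 mm, 4 mm thick, with a plain steel block on it and a round black rubber buffer facing the hanger. It slides only along the track, drag about 1.5 N, stays where it is left, and passes the pinched place without binding. Origin at counter height under the block's centre, axes as the track's.
- stop_block (a point): centre of the stop's steel block: 20 mm across the track (x), 26 mm along it (y), from 54 to 90 mm above the counter
- buffer (a point): centre of the buffer's face, 18 mm diameter, 23 mm from the stop's origin on its -y side, 73 mm above the counter; it touches the hanger's front face when the two origins are 45 mm apart
- spare_hanger: a bystander: a spare roller hanger of the same make lying loose on its side on the counter, 86 x 50 x 30 mm; origin at the centre of its underside
- screwdriver: a bystander: a screwdriver 210 mm long lying loose beside the track; origin under its middle, x along it
- spanner: a bystander: a steel spanner 170 mm long lying loose beside the track; origin under its middle, x along it
- spice_jar: a bystander: a spice jar, black cap, 46 mm diameter, 95 mm high, standing; origin at the centre of its underside
- herb_jar: a bystander: a herb jar, white cap, 42 mm diameter, 85 mm high, standing; origin at the centre of its underside
- tin: a bystander: a food tin, 74 mm diameter, 105 mm high, standing; origin at the centre of its underside
- mug: a bystander: a white mug, 78 mm diameter, 88 mm high, standing; origin at the centre of its underside

How it is judged:
On the way, in this order (a step that is already met when the one before it is completed fails the run):
1. the hanger, with the stop against it (gap under 7 mm), binds in the pinched place: it bears on the bowed wall with more than 5 N, some 2.5 N of push above the free drag (contact force between hanger and track above 5 N and y of stop in the frame of hanger below 0.052 m), for 0.05 s.
2. the hanger is drawn back 15 to 45 mm from the stop and is free of the pinched place (contact force between hanger and track below 0.5 N and y of stop in the frame of hanger between 0.06 and 0.09 m), for 0.2 s.
At the end, for the whole second after the job is handed in: The stop's buffer is up against the hanger (gap under 3 mm), the hanger is free of the pinched place (bears on the bowed wall with less than 0.5 N), both at rest and released (y of stop in the frame of hanger below 0.048 m and contact force between hanger and track below 0.5 N and linear speed of each of hanger, stop below 0.01 m/s); the robot touches nothing.
It fails at once if the hanger is forced into the pinched place (bears on the bowed wall with more than 40 N, some 17 N of push above the free drag) (contact force between hanger and track above 40 N).
It fails at once if something else on the counter (spare hanger, screwdriver, spanner, jars, tin, mug) is moved more than 25 mm (distance of any of spare_hanger, screwdriver, spanner, spice_jar, herb_jar, tin, mug from where it was at the start of the episode above 0.025 m).
It also fails if it takes over 58 s, if anything falls off the work surface, if the arm or the gripper's body presses on something with over 40 N, if the wrist force passes 120 N, or if a joint passes its speed limit or range.

## Working session

There is one attempt and no reset: what is moved stays moved. The work goes in short steps, Python scripts to look and compute and a shell command to move; the robot and the scene stay as the last step left them, time stands still between calls to the robot, and variables do not carry over. Pictures are saved under pics/ and viewed, at most 10 in all, crops included, and the job is handed in when it is done.

```bash
mkdir -p pics; python3 - <<'E'
from rig import ctrl
import cv2,numpy as np
s=ctrl.observe();print(s['t'],s['tool_pos'],s['ee_rot'],s['wrist_force'],s['gripper_width'])
for n in('scene','top'):
    im=ctrl.camera(n);cv2.imwrite(f'pics/{n}0.png',im)
    m=ctrl.camera_model(n);print(n,m['fx'],m['cx'],m['cy'],m['distortion']);print(np.round(m['pose'],3))
E
```

```text
0.0 [0.17556908 0.62526283 0.25505171] [-0.42863603 -3.11174789  0.00317956] [0.64027987 0.80020427 0.80378959] 0.08563001395802868
scene 455.711713877887 272.9670736222631 212.8504019085936 [-0.03354348  0.          0.          0.          0.        ]
[[ 0.739  0.485 -0.468  1.023]
 [ 0.674 -0.54   0.504 -0.541]
 [-0.008 -0.687 -0.726  0.873]
 [ 0.     0.     0.     1.   ]]
top 498.5805794056147 281.48181971551065 219.53141337324527 [-0.01114729  0.          0.          0.          0.        ]
[[ 1.000e-03 -9.820e-01  1.870e-01  3.270e-01]
 [-1.000e+00 -3.000e-03 -1.300e-02  2.600e-02]
 [ 1.300e-02 -1.870e-01 -9.820e-01  1.161e+00]
 [ 0.000e+00  0.000e+00  0.000e+00  1.000e+00]]
```

View pics/top0.png

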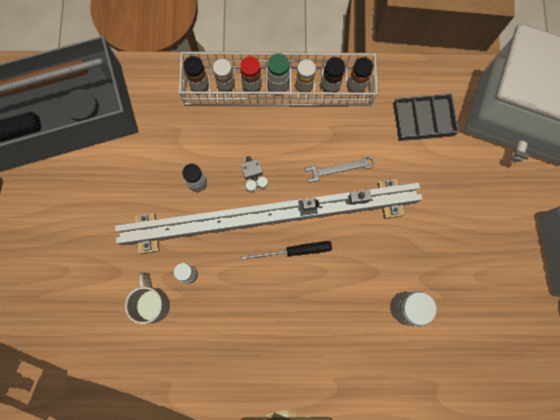

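View pics/scene0.png

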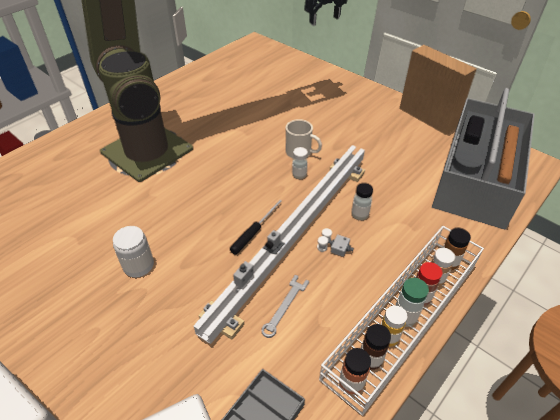

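The top view shows the track from about (420,192) to (118,233), with the hanger at about (360,197) and the stop at (309,205). The scene view shows the hanger at about (243,273) and the stop at (273,241). I'll enlarge both to read exact pixels.

```bash
python3 - <<'E'
import cv2,numpy as np
a=cv2.imread('pics/top0.png')[170:230,280:440];b=cv2.imread('pics/scene0.png')[220:300,215:305]
a=cv2.resize(a,None,fx=5,fy=5,interpolation=2);b=cv2.resize(b,None,fx=3.6,fy=3.6,interpolation=2)
c=np.zeros((600,800,3),np.uint8);c[:300]=a;c[300:300+b.shape[0],:b.shape[1]]=b
cv2.imwrite('pics/crop1.png',c)
E
```

```text
(no output)
```

View pics/crop1.png

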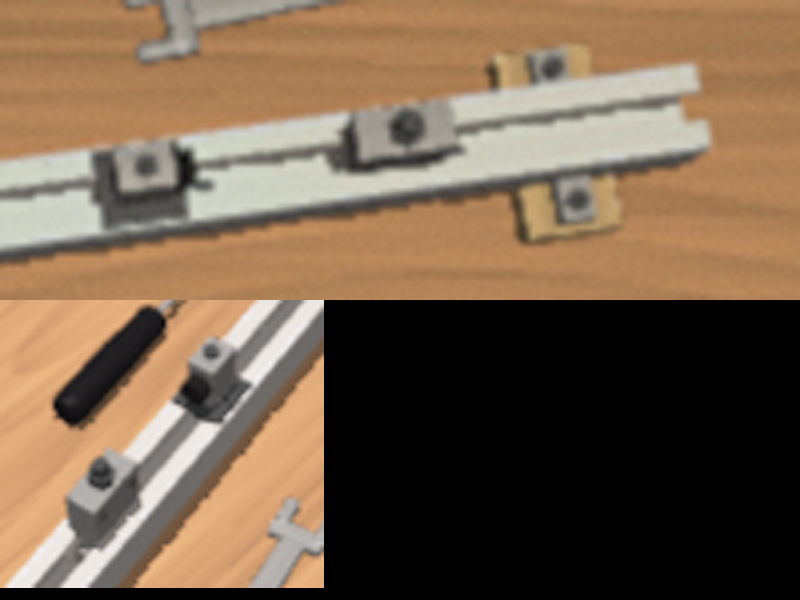

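The crop shows the top-face centres. The hanger is at top (360.6,195.6) and scene (243.5,270.2). The stop is at top (309.4,203.2) and scene (273.8,234.6). Next I triangulate these and fit the track.

```bash
cat > h.py <<'E'
import cv2,numpy as np
from rig import ctrl
def rays(n,px,m=None):
    m=m or ctrl.camera_model(n)
    K=np.array([[m['fx'],0,m['cx']],[0,m['fy'],m['cy']],[0,0,1]])
    u=cv2.undistortPoints(np.array(px,float).reshape(-1,1,2),K,np.array(m['distortion'])).reshape(-1,2)
    P=np.array(m['pose']);d=np.c_[u,np.ones(len(u))]@P[:3,:3].T
    return P[:3,3],d/np.linalg.norm(d,axis=1)[:,None]
def plane(n,px,z,m=None):
    o,d=rays(n,px,m);return o+d*((z-o[2])/d[:,2])[:,None]
def tri(r):
    A=sum(np.eye(3)-np.outer(d,d) for o,d in r);b=sum((np.eye(3)-np.outer(d,d))@o for o,d in r)
    x=np.linalg.solve(A,b);return x,[np.linalg.norm((np.eye(3)-np.outer(d,d))@(x-o)) for o,d in r]
E
python3 - <<'E'
from h import *
for n,a,b in(('hanger',(360.6,195.6),(243.5,270.2)),('stop',(309.4,203.2),(273.8,234.6))):
    (o1,d1),(o2,d2)=rays('top',[a]),rays('scene',[b])
    x,e=tri([(o1,d1[0]),(o2,d2[0])]);print(n,x,e,plane('top',[a],.09),plane('scene',[b],.09))
im=cv2.imread('pics/top0.png');hsv=cv2.cvtColor(im,cv2.COLOR_BGR2HSV)
m=((hsv[...,1]<50)&(hsv[...,2]>150)).astype(np.uint8)*255
m[:170]=0;m[255:]=0;m[:,:105]=0;m[:,430:]=0
m=cv2.morphologyEx(m,cv2.MORPH_CLOSE,np.ones((7,7),np.uint8))
c=max(cv2.findContours(m,0,1)[0],key=cv2.contourArea)
p=c.reshape(-1,2)
w=plane('top',p,.05)
r=cv2.minAreaRect(w[:,:2].astype(np.float32)*1000);print('track',r,cv2.boxPoints(r))
# slope: lower edge per column on plane
lo,up=[],[]
for u in list(range(170,290,2))+list(range(385,410,2)):
    v=np.where(m[:,u])[0]
    lo.append((u,v.max()));up.append((u,v.min()))
for q in(lo,up):
    W=plane('top',q,.05);k=np.polyfit(W[:,1],W[:,0],1);print('x=k*y+c',k)
print(ctrl.observe()['t'])
E
```

```text
hanger [ 0.58479872 -0.16293512  0.09020476] [np.float64(0.00023230992045339863), np.float64(0.00023230992045340828)] [[ 0.58499659 -0.16279257  0.09      ]] [[ 0.58453872 -0.16301754  0.09      ]]
stop [ 0.56687969 -0.0487636   0.09291894] [np.float64(0.00033322371456795234), np.float64(0.0003332237145679088)] [[ 0.5673099  -0.04921704  0.09      ]] [[ 0.56537412 -0.04665106  0.09      ]]
track ((551.5429077148438, 38.2255859375), (78.5346908569336, 700.0518188476562), 8.49265193939209) [[ 461.01343  378.6143 ]
 [ 564.39886 -313.76132]
 [ 642.0724  -302.16312]
 [ 538.68695  390.2125 ]]
x=k*y+c [-0.12864593  0.53135185]
x=k*y+c [-0.15327768  0.59439906]
0.1
```

```bash
python3 - <<'E'
from h import *
from scipy.spatial.transform import Rotation as R
im=cv2.imread('pics/top0.png');hsv=cv2.cvtColor(im,cv2.COLOR_BGR2HSV)
m=((hsv[...,1]<50)&(hsv[...,2]>150)).astype(np.uint8)
lo,up=[],[]
for u in list(range(165,290,2))+list(range(325,340,2))+list(range(408,416,2)):
    vc=233+(u-118)*(191-233)/(419-118)
    col=[v for v in range(int(vc)-12,int(vc)+13) if m[v,u]]
    if col: lo.append((u,max(col)));up.append((u,min(col)))
for q in(lo,up):
    W=plane('top',q,.05);l=cv2.fitLine(W[:,:2].astype(np.float32),cv2.DIST_HUBER,0,.002,.001).ravel();print('slope dx/dy',l[0]/l[1],'x at y=0',l[2]-l[3]*l[0]/l[1])
e=plane('top',[(418.8,190.8),(118,233.5)],.05);print(e,(e[0]-e[1])[0]/(e[0]-e[1])[1])
s=ctrl.observe();M=R.from_rotvec(s['ee_rot']).as_matrix();print(M.round(4))
for sl in(-.14,-.145):
    t=np.array([-(-sl),1,0.]);t=np.array([sl,1,0]);t/=np.linalg.norm(t)
    print('track dir in tool',M.T@t)
print('delta tool to above hanger', M.T@(np.array([.5848,-.1629,.086])-s['tool_pos']))
E
```

```text
slope dx/dy -0.14930397 x at y=0 0.541953
slope dx/dy -0.14966142 x at y=0 0.5800414
[[ 0.60658872 -0.30471186  0.05      ]
 [ 0.50478219  0.37957095  0.05      ]] -0.14877844626855885
[[-9.627e-01  2.704e-01 -7.000e-04]
 [ 2.704e-01  9.627e-01 -1.800e-03]
 [ 1.000e-04 -1.900e-03 -1.000e+00]]
track dir in tool [ 0.40127817  0.91595466 -0.00170149]
track dir in tool [ 0.40576196  0.91397722 -0.00169707]
delta tool to above hanger [-0.6071006  -0.64784916  0.17032007]
```

Careful with the scale: shifts go in shares of 50 mm and turns go in shares of 2 pi rad. That gives: 0.1435 rad / 6.2832 = 0.0228.

```bash
echo '[[[0, 0, 0], [0, 0, 0.0228]], [[0, 0, 0], [0, 0, 0.0228]], [[0, 0, 0], [0, 0, 0.0228]], [[0, 0, 0], [0, 0, 0.0228]], [[0, 0, 0], [0, 0, 0.0228]], [[0, 0, 0], [0, 0, 0.0228]], [[0, 0, 0], [0, 0, 0.0228]], [[0, 0, 0], [0, 0, 0.0228]]]' > path.dat && python3 -m jog path.dat 0.05 && echo '[[[-0.9, 0.3, 0], [0, 0, 0]], [[-0.9, 0.3, 0], [0, 0, 0]], [[-0.9, 0.3, 0], [0, 0, 0]], [[-0.9, 0.3, 0], [0, 0, 0]], [[-0.9, 0.3, 0], [0, 0, 0]], [[-0.9, 0.3, 0], [0, 0, 0]], [[-0.9, 0.3, 0], [0, 0, 0]], [[-0.9, 0.3, 0], [0, 0, 0]], [[-0.9, 0.3, 0], [0, 0, 0]], [[-0.9, 0.3, 0], [0, 0, 0]], [[-0.9, 0.3, 0], [0, 0, 0]], [[-0.9, 0.3, 0], [0, 0, 0]], [[-0.9, 0.3, 0], [0, 0, 0]], [[-0.9, 0.3, 0], [0, 0, 0]], [[-0.9, 0.3, 0], [0, 0, 0]], [[-0.9, 0.3, 0], [0, 0, 0]], [[-0.9, 0.3, 0], [0, 0, 0]], [[-0.9, 0.3, 0], [0, 0, 0]], [[0, 0, 0], [0, 0, 0]], [[0, 0, 0], [0, 0, 0]]]' > path.dat && python3 -m jog path.dat
cat > d.py <<'E'
from h import *
from scipy.spatial.transform import Rotation as R
s=ctrl.observe();M=R.from_rotvec(s['ee_rot']).as_matrix()
t=np.array([-.1477,.989,0])
print('track dir in tool',(M.T@t).round(4),'z in tool',(M.T@[0,0,1]).round(4),'q',np.round(s['joint_positions'],2),'t',s['t'])
print('to hanger',(M.T@(np.array([.5851,-.1629,.086])-s['tool_pos'])).round(4))
print('F along track',s['wrist_force']@t,s['wrist_force'])
E
python3 d.py; python3 - <<'E'
from h import *
m=ctrl.camera_model('wrist');im=ctrl.camera('wrist');cv2.imwrite('pics/w1.png',im);np.save('w1.npy',m['pose'])
E
```

```text
t: 0.9
tool_pos: [0.1756, 0.6255, 0.2555]
ee_rot: [2.057, 2.374, -0.002]
wrist_force: [-0.2, -0.2, 0.5]
gripper_width: 0.0502
grip_force: 0.0
t: 2.9
tool_pos: [0.5628, -0.136, 0.2553]
ee_rot: [-2.051, -2.377, 0.001]
wrist_force: [0.3, 0.6, -0.5]
gripper_width: 0.05
grip_force: 0.0
track dir in tool [ 1.     -0.0012  0.0013] z in tool [ 0.0013 -0.0017 -1.    ] q [-0.33 -0.03  1.81  0.    1.36 -0.48] t 2.9
to hanger [-0.0301  0.0184  0.1692]
F along track 0.5265403336383547 [ 0.31402932  0.57929471 -0.49722599]
```

View pics/w1.png

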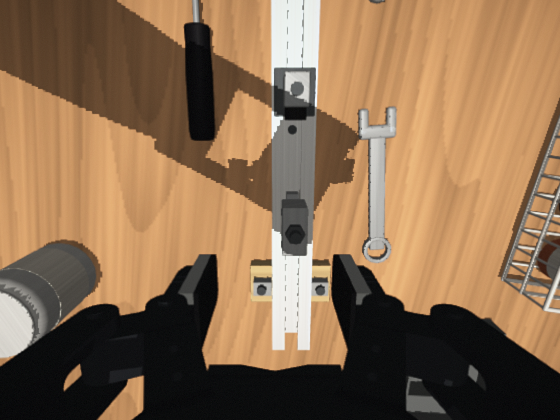

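The wrist view shows the track vertical at about columns 272–315. The hanger block is at about (294,228) with its bolt at (294,235), and the stop is at (296,87). To check the estimate, I'll cast rays from here to the blocks' tops.

```bash
python3 - <<'E'
from h import *
m=ctrl.camera_model('wrist');m['pose']=np.load('w1.npy');P=np.array(m['pose'])
K=np.array([[m['fx'],0,m['cx']],[0,m['fy'],m['cy']],[0,0,1]]);W=np.linalg.inv(P)
t=np.array([-.1477,.989,0]);n=np.array([.989,.1477,0])
for nm,c,hx,hy in(('hanger',[.5851,-.1629,0],.011,.022),('stop',[.568,-.0488,0],.010,.013)):
  for z in(.09,):
    q=[np.array(c)+[0,0,z]+a*n*hx+b*t*hy for a,b in((-1,-1),(1,-1),(1,1),(-1,1))]
    print(nm,cv2.projectPoints(np.array(q),cv2.Rodrigues(W[:3,:3])[0],W[:3,3],K,np.array(m['distortion']))[0].reshape(-1,2).round(1).tolist())
im=cv2.imread('pics/w1.png');cv2.imwrite('pics/w1c.png',cv2.resize(im[60:270,240:350],None,fx=2.8,fy=2.8,interpolation=2))
E
```

```text
hanger [[281.6, 257.1], [306.7, 257.1], [308.0, 208.5], [281.9, 208.5]]
stop [[283.6, 108.9], [309.3, 108.9], [310.2, 73.0], [283.9, 73.0]]
```

View pics/w1c.png

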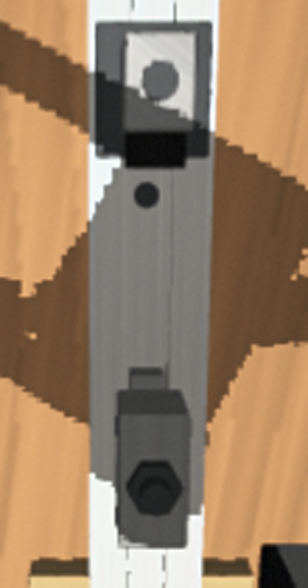

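The enlarged view puts the hanger top at columns 282–307, rows 207–255, and the stop top at rows 71–107. Both agree with the prediction to 1.5 mm. Now I descend and grip.

Converted, 0.04 m is 0.8, 0.03 m is 0.6.

```bash
echo '[[[-0.57, 0.37, 0], [0, 0, 0]], [[0, 0, 0.8], [0, 0, 0]], [[0, 0, 0.8], [0, 0, 0]], [[0, 0, 0.8], [0, 0, 0]], [[0, 0, 0.6], [0, 0, 0]], [[0, 0, 0.38], [0, 0, 0]], [[0, 0, 0], [0, 0, 0]], [[0, 0, 0], [0, 0, 0]], [[0, 0, 0], [0, 0, 0]]]' > path.dat && python3 -m jog path.dat && python3 d.py && echo '[[[0, 0, 0], [0, 0, 0]], [[0, 0, 0], [0, 0, 0]], [[0, 0, 0], [0, 0, 0]], [[0, 0, 0], [0, 0, 0]], [[0, 0, 0], [0, 0, 0]], [[0, 0, 0], [0, 0, 0]], [[0, 0, 0], [0, 0, 0]], [[0, 0, 0], [0, 0, 0]]]' > path.dat && python3 -m jog path.dat 0.0 30; python3 d.py
```

```text
t: 3.85
tool_pos: [0.5867, -0.1604, 0.0896]
ee_rot: [2.047, 2.379, 0.002]
wrist_force: [0.2, -0.4, 0.5]
gripper_width: 0.0497
grip_force: 0.0
track dir in tool [ 1.      0.0016 -0.0016] z in tool [-0.0016  0.003  -1.    ] q [-0.36  0.19  1.87  0.    1.07 -0.5 ] t 3.85
to hanger [-0.0022 -0.002   0.0036]
F along track -0.44718234083050085 [ 0.15737981 -0.42865252  0.45957749]
t: 4.65
tool_pos: [0.584, -0.1614, 0.0892]
ee_rot: [-2.048, -2.379, 0.006]
wrist_force: [-10.9, -1.1, 10.4]
gripper_width: 0.0214
grip_force: 32.5
track dir in tool [ 1.e+00  1.e-03 -2.e-04] z in tool [-2.0e-04 -4.8e-03 -1.0e+00] q [-0.36  0.19  1.88 -0.    1.08 -0.51] t 4.65
to hanger [-0.0017  0.0009  0.0032]
F along track 0.5247000312597958 [-10.85929326  -1.09122101  10.41479921]
```

Gripped, but there's a side load from a roughly 2 mm offset. I'll relax it.

Converted, -0.0025 m is -0.05.

```bash
echo '[[[0, -0.05, -0.05], [0, 0, 0]], [[0, 0, 0], [0, 0, 0]], [[0, 0, 0], [0, 0, 0]]]' > path.dat && python3 -m jog path.dat; python3 d.py
```

```text
t: 4.95
tool_pos: [0.5835, -0.1608, 0.0894]
ee_rot: [2.049, 2.38, 0.002]
wrist_force: [4.6, 0.4, -7.1]
gripper_width: 0.0213
grip_force: 32.1
track dir in tool [ 1.e+00  7.e-04 -2.e-04] z in tool [-2.0e-04  1.8e-03 -1.0e+00] q [-0.36  0.18  1.88  0.    1.08 -0.51] t 4.95
to hanger [-0.0023  0.0013  0.0034]
F along track -0.29023649450629296 [ 4.61935928  0.39640331 -7.06768057]
```

Converted, 0.01 m is 0.2, 0.001 m is 0.02.

```bash
echo '[[[0.1, 0.014, 0.02], [0, 0, 0]], [[0.2, 0, 0], [0, 0, 0]], [[0.2, 0, 0], [0, 0, 0]], [[0.2, 0, 0], [0, 0, 0]], [[0.2, 0, 0], [0, 0, 0]], [[0.2, 0, 0], [0, 0, 0]], [[0.1, 0, 0], [0, 0, 0]]]' > path.dat && python3 -m jog path.dat; python3 d.py;  echo '[[[0.1, 0, 0], [0, 0, 0]], [[0.2, 0, 0], [0, 0, 0]], [[0.2, 0, 0], [0, 0, 0]], [[0.2, 0, 0], [0, 0, 0]], [[0.2, 0, 0], [0, 0, 0]], [[0.2, 0, 0], [0, 0, 0]], [[0.2, 0, 0], [0, 0, 0]], [[0.2, 0, 0], [0, 0, 0]], [[0.2, 0, 0], [0, 0, 0]], [[0.1, 0, 0], [0, 0, 0]], [[0.04, 0, 0], [0, 0, 0]], [[0.04, 0, 0], [0, 0, 0]], [[0.04, 0, 0], [0, 0, 0]], [[0.04, 0, 0], [0, 0, 0]]]' > path.dat && python3 -m jog path.dat; python3 d.py
```

```text
t: 5.65
tool_pos: [0.5747, -0.1004, 0.0893]
ee_rot: [-2.049, -2.381, 0.0]
wrist_force: [-2.5, -1.2, 4.6]
gripper_width: 0.0213
grip_force: 33.7
track dir in tool [1.     0.0016 0.    ] z in tool [ 0.e+00 -2.e-04 -1.e+00] q [-0.26  0.14  1.93 -0.    1.07 -0.41] t 5.65
to hanger [-0.0634  0.001   0.0033]
F along track -0.790276708534392 [-2.49658836 -1.17191386  4.56326442]
t: 7.05
tool_pos: [0.5604, -0.0046, 0.0893]
ee_rot: [2.05, 2.38, -0.0]
wrist_force: [-2.5, -1.4, 5.3]
gripper_width: 0.0214
grip_force: 33.8
track dir in tool [ 1.e+00  8.e-04 -5.e-04] z in tool [-5.e-04  1.e-04 -1.e+00] q [-0.1   0.09  1.98 -0.    1.07 -0.25] t 7.05
to hanger [-0.1602  0.0009  0.0033]
F along track -0.9750548664118117 [-2.46313473 -1.35375113  5.32988798]
```

Converted, 0.005 m is 0.1, 0.003 m is 0.06.

```bash
echo '[[[0.06, 0, 0], [0, 0, 0]], [[0.1, 0, 0], [0, 0, 0]], [[0.1, 0, 0], [0, 0, 0]], [[0.1, 0, 0], [0, 0, 0]], [[0.1, 0, 0], [0, 0, 0]], [[0.1, 0, 0], [0, 0, 0]]]' > path.dat && python3 -m jog path.dat; python3 d.py|tail -1; echo '[[[0.06, 0, 0], [0, 0, 0]], [[0.06, 0, 0], [0, 0, 0]], [[0.06, 0, 0], [0, 0, 0]], [[0.06, 0, 0], [0, 0, 0]]]' > path.dat && python3 -m jog path.dat; python3 d.py|tail -1; echo '[[[0.06, 0, 0], [0, 0, 0]], [[0.04, 0, 0], [0, 0, 0]], [[0.04, 0, 0], [0, 0, 0]], [[0.04, 0, 0], [0, 0, 0]]]' > path.dat && python3 -m jog path.dat; python3 d.py|tail -2
python3 - <<'E'
from h import *
cv2.imwrite('pics/w2.png',ctrl.camera('wrist'))
E
```

```text
t: 7.65
tool_pos: [0.5563, 0.0232, 0.0892]
ee_rot: [2.05, 2.38, -0.0]
wrist_force: [-2.4, -3.3, 6.3]
gripper_width: 0.0217
grip_force: 33.8
F along track -2.956076963199386 [-2.35681496 -3.34092875  6.29426359]
t: 8.05
tool_pos: [0.5545, 0.035, 0.0893]
ee_rot: [2.05, 2.38, -0.0]
wrist_force: [-2.4, -3.6, 5.2]
gripper_width: 0.0214
grip_force: 33.8
F along track -3.2377437630022805 [-2.43064638 -3.63675453  5.17485269]
t: 8.45
tool_pos: [0.5532, 0.0439, 0.0893]
ee_rot: [2.05, 2.38, 0.0]
wrist_force: [-3.2, -2.7, 4.5]
gripper_width: 0.0216
grip_force: 33.8
to hanger [-0.2093  0.0008  0.0033]
F along track -2.219812685359369 [-3.17330854 -2.7184129   4.54816032]
```

View pics/w2.png

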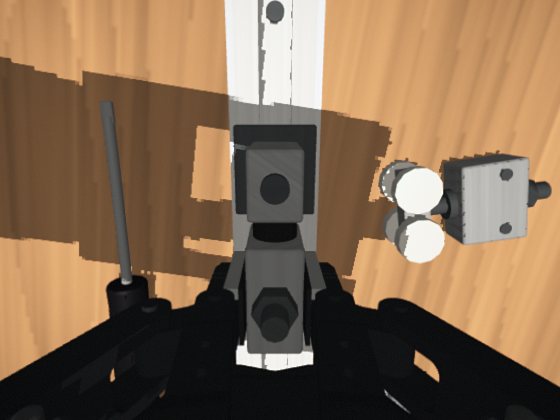

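The stop's buffer (275,235) rests against the hanger, and the free drag is about 2.7 N. I go on in finer steps.

Converted, 0.002 m is 0.04.

```bash
echo '[[[0.04, 0, 0], [0, 0, 0]], [[0.04, 0, 0], [0, 0, 0]], [[0.04, 0, 0], [0, 0, 0]], [[0.04, 0, 0], [0, 0, 0]]]' > path.dat && python3 -m jog path.dat|grep -E 'force|pos'; python3 d.py|tail -1;echo '[[[0.04, 0, 0], [0, 0, 0]], [[0.04, 0, 0], [0, 0, 0]], [[0.02, 0, 0], [0, 0, 0]], [[0.02, 0, 0], [0, 0, 0]]]' > path.dat && python3 -m jog path.dat|grep -E 'force|pos'; python3 d.py|tail -1;echo '[[[0.02, 0, 0], [0, 0, 0]], [[0.02, 0, 0], [0, 0, 0]], [[0.02, 0, 0], [0, 0, 0]]]' > path.dat && python3 -m jog path.dat|grep -E 'force|pos'; python3 d.py|tail -1
```

```text
tool_pos: [0.552, 0.0518, 0.0893]
wrist_force: [-1.6, -2.7, 5.2]
grip_force: 33.8
F along track -2.3903699648737056 [-1.63075644 -2.66049817  5.18085851]
tool_pos: [0.5511, 0.0578, 0.0893]
wrist_force: [-2.8, -2.5, 5.6]
grip_force: 33.8
F along track -2.0119868156056566 [-2.79669204 -2.45203057  5.63545758]
tool_pos: [0.5507, 0.0607, 0.0893]
wrist_force: [-1.3, -3.0, 5.0]
grip_force: 33.8
F along track -2.758935922110064 [-1.27141006 -2.97949766  4.99113728]
```

Converted, 0.001 m is 0.02.

```bash
for i in 1; do echo '[[[0.02, 0, 0], [0, 0, 0]], [[0.02, 0, 0], [0, 0, 0]], [[0.02, 0, 0], [0, 0, 0]]]' > path.dat && python3 -m jog path.dat|grep -E 'pos'; python3 d.py|tail -1; done; echo '[[[0.02, 0, 0], [0, 0, 0]], [[0.02, 0, 0], [0, 0, 0]]]' > path.dat && python3 -m jog path.dat|grep pos; python3 d.py|tail -1; echo '[[[0.02, 0, 0], [0, 0, 0]], [[0.02, 0, 0], [0, 0, 0]]]' > path.dat && python3 -m jog path.dat|grep pos; python3 d.py|tail -1
```

```text
tool_pos: [0.5503, 0.0637, 0.0893]
F along track -1.6157784226327268 [-2.11826541 -1.95009729  5.8254147 ]
tool_pos: [0.5499, 0.0657, 0.0893]
F along track -1.824713055637244 [-2.48237952 -2.21573358  5.78419928]
tool_pos: [0.5496, 0.0677, 0.0893]
F along track -2.4219972563953163 [-2.05012751 -2.75510727  5.24308302]
```

Converted, 0.001 m is 0.02.

```bash
echo '[[[0.02, 0, 0], [0, 0, 0]], [[0.02, 0, 0], [0, 0, 0]]]' > path.dat && python3 -m jog path.dat|grep pos; python3 d.py|tail -1; echo '[[[0.02, 0, 0], [0, 0, 0]], [[0.02, 0, 0], [0, 0, 0]]]' > path.dat && python3 -m jog path.dat|grep pos; python3 d.py|tail -1; echo '[[[0.02, 0, 0], [0, 0, 0]], [[0.02, 0, 0], [0, 0, 0]]]' > path.dat && python3 -m jog path.dat|grep pos; python3 d.py|tail -1
```

```text
tool_pos: [0.5494, 0.0697, 0.0892]
F along track -2.328288440190004 [-2.54859142 -2.73479817  6.0072762 ]
tool_pos: [0.5491, 0.0716, 0.0893]
F along track -3.00066883481261 [-1.09692183 -3.19786066  5.73918387]
tool_pos: [0.5488, 0.0736, 0.0893]
F along track -2.3809732007309363 [-2.82007476 -2.82861299  4.70188407]
```

Converted, 0.001 m is 0.02.

```bash
echo '[[[0.02, 0, 0], [0, 0, 0]], [[0.02, 0, 0], [0, 0, 0]], [[0.02, 0, 0], [0, 0, 0]]]' > path.dat && python3 -m jog path.dat|grep pos; python3 d.py|tail -1; echo '[[[0.02, 0, 0], [0, 0, 0]], [[0.02, 0, 0], [0, 0, 0]], [[0.02, 0, 0], [0, 0, 0]]]' > path.dat && python3 -m jog path.dat|grep pos; python3 d.py|tail -1; echo '[[[0.02, 0, 0], [0, 0, 0]], [[0.02, 0, 0], [0, 0, 0]]]' > path.dat && python3 -m jog path.dat|grep pos; python3 d.py|tail -1
```

```text
tool_pos: [0.5483, 0.0766, 0.0893]
F along track -3.222377870181201 [-1.65896893 -3.50597329  4.55249595]
tool_pos: [0.5479, 0.0795, 0.0893]
F along track -1.7778153000155983 [-2.05173827 -2.10400105  5.98752066]
tool_pos: [0.5476, 0.0815, 0.0893]
F along track -2.1016429286392335 [-1.95140956 -2.41644704  5.28476457]
```

Converted, 0.001 m is 0.02.

```bash
for i in 1; do echo '[[[0.02, 0, 0], [0, 0, 0]], [[0.02, 0, 0], [0, 0, 0]]]' > path.dat && python3 -m jog path.dat|grep pos; python3 d.py|tail -1; done; echo '[[[0.02, 0, 0], [0, 0, 0]], [[0.02, 0, 0], [0, 0, 0]]]' > path.dat && python3 -m jog path.dat|grep pos; python3 d.py|tail -1; echo '[[[0.02, 0, 0], [0, 0, 0]], [[0.02, 0, 0], [0, 0, 0]]]' > path.dat && python3 -m jog path.dat|grep pos; python3 d.py|tail -1
```

```text
tool_pos: [0.5473, 0.0835, 0.0893]
F along track -1.9252827498304685 [-2.10617411 -2.26123829  5.72922806]
tool_pos: [0.547, 0.0854, 0.0893]
F along track -2.6048735724107184 [-3.63353961 -3.17648875  5.45377337]
tool_pos: [0.5468, 0.0869, 0.0892]
F along track -6.276949353995455 [-2.19008166 -6.67383662  4.87628104]
```

Converted, 0.001 m is 0.02.

```bash
echo '[[[0.02, 0, 0], [0, 0, 0]], [[0.02, 0, 0], [0, 0, 0]]]' > path.dat && python3 -m jog path.dat|grep pos; python3 d.py|tail -1;
```

```text
tool_pos: [0.5465, 0.0884, 0.0893]
F along track -7.790957107628752 [-1.027759   -8.0310992   5.39701355]
```

Binding is plain, about 5.5 N above free. I hold briefly to confirm, then draw back 30 mm.

```bash
echo '[[[0, 0, 0], [0, 0, 0]], [[0, 0, 0], [0, 0, 0]]]' > path.dat && python3 -m jog path.dat|grep pos; python3 d.py|tail -1
```

```text
tool_pos: [0.5465, 0.0885, 0.0893]
F along track -5.890657984534896 [-2.26189349 -6.29397336  5.54348914]
```

Converted, 0.001 m is 0.02.

```bash
echo '[[[0.02, 0, 0], [0, 0, 0]], [[0.02, 0, 0], [0, 0, 0]]]' > path.dat && python3 -m jog path.dat|grep pos; python3 d.py|tail -1; echo '[[[-0.06, 0, 0], [0, 0, 0]], [[-0.12, 0, 0], [0, 0, 0]], [[-0.12, 0, 0], [0, 0, 0]], [[-0.12, 0, 0], [0, 0, 0]], [[-0.12, 0, 0], [0, 0, 0]], [[-0.08, 0, 0], [0, 0, 0]], [[0, 0, 0], [0, 0, 0]], [[0, 0, 0], [0, 0, 0]], [[0, 0, 0], [0, 0, 0]], [[0, 0, 0], [0, 0, 0]]]' > path.dat && python3 -m jog path.dat; python3 d.py|tail -1
python3 - <<'E'
from h import *
m=ctrl.camera_model('wrist');im=ctrl.camera('wrist');cv2.imwrite('pics/w3.png',im);np.save('w3.npy',m['pose'])
E
```

```text
tool_pos: [0.5463, 0.0899, 0.0892]
F along track -9.50760394850166 [-1.43503995 -9.82766365  5.82396446]
t: 13.9
tool_pos: [0.5506, 0.061, 0.0892]
ee_rot: [-2.05, -2.38, -0.001]
wrist_force: [-3.0, -1.0, 5.4]
gripper_width: 0.0212
grip_force: 33.8
F along track -0.5902236771375279 [-3.01673955 -1.04731659  5.360704  ]
```

View pics/w3.png

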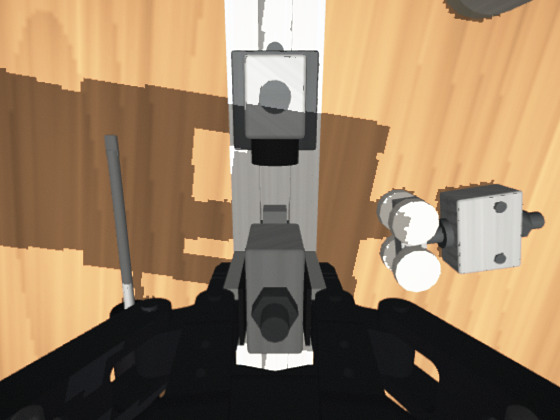

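Hanger drawn back 29 mm; the stop stayed, with its top centre at (275,95) and a visible gap between buffer and hanger. Now I release, rise, and measure the stop.

Converted, -0.03 m is -0.6.

```bash
echo '[[[0, 0, 0], [0, 0, 0]], [[0, 0, 0], [0, 0, 0]], [[0, 0, 0], [0, 0, 0]], [[0, 0, 0], [0, 0, 0]]]' > path.dat && python3 -m jog path.dat 0.05; echo '[[[0, 0, -0.6], [0, 0, 0]], [[0, 0, -0.6], [0, 0, 0]], [[0, 0, 0], [0, 0, 0]], [[0, 0, 0], [0, 0, 0]]]' > path.dat && python3 -m jog path.dat; python3 - <<'E'
from h import *
from scipy.spatial.transform import Rotation as R
m=ctrl.camera_model('wrist');im=ctrl.camera('wrist');cv2.imwrite('pics/w4.png',im)
m3=dict(m);m3['pose']=np.load('w3.npy')
p=plane('wrist',[(275,95),(275,137),(275,53)],.09,m3);print(p)
s=ctrl.observe();M=R.from_rotvec(s['ee_rot']).as_matrix();print('to stop',M.T@(np.r_[p[0][:2],.089]-s['tool_pos']),s['tool_pos'])
P=np.linalg.inv(m['pose']);K=np.array([[m['fx'],0,m['cx']],[0,m['fy'],m['cy']],[0,0,1]])
print(cv2.projectPoints(p,cv2.Rodrigues(P[:3,:3])[0],P[:3,3],K,np.array(m['distortion']))[0].reshape(-1,2))
E
```

```text
t: 14.35
tool_pos: [0.5505, 0.0608, 0.0886]
ee_rot: [-2.05, -2.38, -0.0]
wrist_force: [1.0, -0.0, 0.3]
gripper_width: 0.0501
grip_force: 0.0
t: 14.75
tool_pos: [0.5511, 0.0607, 0.1496]
ee_rot: [2.049, 2.379, 0.002]
wrist_force: [0.1, -0.2, -1.0]
gripper_width: 0.05
grip_force: 0.0
[[0.54074639 0.13406401 0.09      ]
 [0.54269757 0.12115097 0.09      ]
 [0.53892153 0.1461399  0.09      ]]
to stop [0.07400045 0.00158669 0.05929114] [0.55018828 0.06064251 0.14828034]
[[273.64897866 101.17425936]
 [273.67460809 128.90342793]
 [273.62337131  74.08131455]]
```

View pics/w4.png

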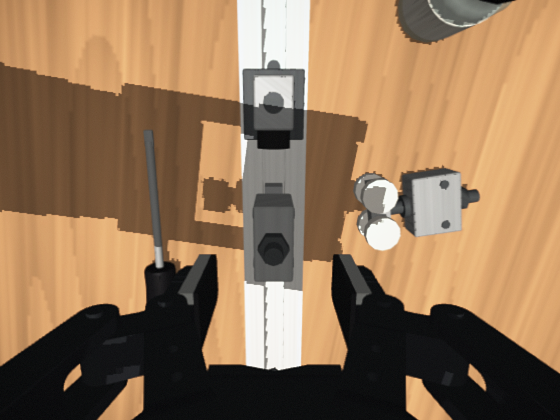

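From the second height the stop's top is at rows 74–128, where predicted for z = 0.09, so its position is confirmed. Moving to the stop.

Converted, 0.037 m is 0.74, 0.02 m is 0.4.

```bash
echo '[[[0.74, 0, 0], [0, 0, 0]], [[0.74, 0, 0], [0, 0, 0]], [[0, 0, 0], [0, 0, 0]], [[0, 0, 0.4], [0, 0, 0]], [[0, 0, 0.4], [0, 0, 0]], [[0, 0, 0.4], [0, 0, 0]], [[0, 0, 0], [0, 0, 0]], [[0, 0, 0], [0, 0, 0]]]' > path.dat && python3 -m jog path.dat; echo '[[[0, 0, 0], [0, 0, 0]], [[0, 0, 0], [0, 0, 0]], [[0, 0, 0], [0, 0, 0]], [[0, 0, 0], [0, 0, 0]], [[0, 0, 0], [0, 0, 0]], [[0, 0, 0], [0, 0, 0]], [[0, 0, 0], [0, 0, 0]], [[0, 0, 0], [0, 0, 0]]]' > path.dat && python3 -m jog path.dat 0.0 30; python3 d.py
```

```text
t: 15.6
tool_pos: [0.5388, 0.1333, 0.0877]
ee_rot: [-2.049, -2.379, 0.003]
wrist_force: [0.3, 0.1, 0.3]
gripper_width: 0.0502
grip_force: 0.0
t: 16.4
tool_pos: [0.5399, 0.1337, 0.0902]
ee_rot: [2.049, 2.38, 0.001]
wrist_force: [-3.2, -1.0, 6.5]
gripper_width: 0.0197
grip_force: 31.2
track dir in tool [ 1.e+00  8.e-04 -3.e-04] z in tool [-3.e-04  8.e-04 -1.e+00] q [ 0.15  0.08  1.99 -0.    1.07 -0.  ] t 16.4
to hanger [-0.3001  0.0006  0.0043]
F along track -0.5426362321395436 [-3.23143202 -1.03126263  6.51708802]
```

Converted, -0.006 m is -0.12, -0.004 m is -0.08.

```bash
echo '[[[-0.08, 0, 0], [0, 0, 0]], [[-0.12, 0, 0], [0, 0, 0]], [[-0.12, 0, 0], [0, 0, 0]], [[-0.12, 0, 0], [0, 0, 0]], [[-0.08, 0, 0], [0, 0, 0]], [[-0.02, 0, 0], [0, 0, 0]]]' > path.dat && python3 -m jog path.dat|grep pos; python3 d.py|tail -1;  echo '[[[-0.02, 0, 0], [0, 0, 0]], [[-0.02, 0, 0], [0, 0, 0]], [[-0.02, 0, 0], [0, 0, 0]], [[-0.02, 0, 0], [0, 0, 0]], [[-0.02, 0, 0], [0, 0, 0]], [[-0.02, 0, 0], [0, 0, 0]], [[0, 0, 0], [0, 0, 0]], [[0, 0, 0], [0, 0, 0]]]' > path.dat && python3 -m jog path.dat|grep pos; python3 d.py|tail -1
python3 - <<'E'
from h import *
cv2.imwrite('pics/w5.png',ctrl.camera('wrist')[:,100:460])
E
```

```text
tool_pos: [0.5439, 0.1071, 0.0902]
F along track 1.5568086804435484 [-3.86047515  0.99758999  6.60408022]
tool_pos: [0.5447, 0.1016, 0.0902]
F along track 0.5816023057069698 [-3.88312756  0.00815406  5.78853628]
```

Converted, -0.04 m is -0.8, -0.03 m is -0.6.

```bash
echo '[[[0, 0, 0], [0, 0, 0]], [[0, 0, 0], [0, 0, 0]], [[0, 0, 0], [0, 0, 0]], [[0, 0, 0], [0, 0, 0]]]' > path.dat && python3 -m jog path.dat 0.05; echo '[[[0, 0, -0.6], [0, 0, 0]], [[0, 0, -0.6], [0, 0, 0]], [[0, 0, -0.8], [0, 0, 0]], [[-0.8, 0, -0.6], [0, 0, 0]], [[-0.8, 0, 0], [0, 0, 0]], [[0, 0, 0], [0, 0, 0]], [[0, 0, 0], [0, 0, 0]]]' > path.dat && python3 -m jog path.dat; python3 - <<'E'
from h import *
cv2.imwrite('pics/w6.png',ctrl.camera('wrist'))
E
```

```text
t: 18.25
tool_pos: [0.5444, 0.1011, 0.0887]
ee_rot: [2.05, 2.381, -0.0]
wrist_force: [-0.4, -0.0, -0.0]
gripper_width: 0.0499
grip_force: 0.0
t: 18.95
tool_pos: [0.5562, 0.0215, 0.2185]
ee_rot: [-2.052, -2.378, -0.0]
wrist_force: [0.5, 0.4, 0.3]
gripper_width: 0.0501
grip_force: 0.0
```

View pics/w6.png

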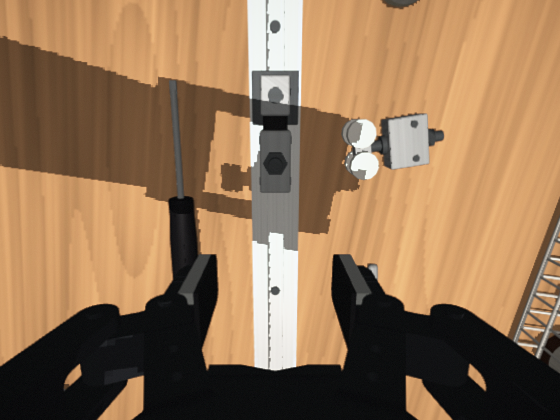

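The view shows the buffer (274,122) directly against the hanger block's front at row 130. I'll check the spacing numerically.

```bash
python3 - <<'E'
from h import *
im=cv2.imread('pics/w6.png');c=im[65:200,245:305]
g=cv2.cvtColor(im,cv2.COLOR_BGR2GRAY)
print([(r,int(np.median(g[r,284:288]))) for r in range(68,200,1)])
r=[76,111,137,192]
p=plane('wrist',[(275,v) for v in r],.09);print(p[:,1]/.989)
cv2.imwrite('pics/w6c.png',cv2.resize(c,None,fx=4.4,fy=4.4,interpolation=2))
E
```

```text
[(68, 247), (69, 248), (70, 196), (71, 101), (72, 97), (73, 98), (74, 93), (75, 140), (76, 193), (77, 214), (78, 215), (79, 214), (80, 214), (81, 216), (82, 217), (83, 220), (84, 221), (85, 220), (86, 218), (87, 216), (88, 218), (89, 219), (90, 218), (91, 218), (92, 223), (93, 227), (94, 227), (95, 227), (96, 226), (97, 227), (98, 229), (99, 229), (100, 228), (101, 228), (102, 228), (103, 207), (104, 109), (105, 88), (106, 90), (107, 92), (108, 90), (109, 91), (110, 90), (111, 90), (112, 90), (113, 88), (114, 77), (115, 56), (116, 19), (117, 12), (118, 13), (119, 13), (120, 13), (121, 12), (122, 12), (123, 12), (124, 13), (125, 19), (126, 18), (127, 19), (128, 18), (129, 21), (130, 52), (131, 81), (132, 89), (133, 92), (134, 92), (135, 92), (136, 92), (137, 92), (138, 91), (139, 92), (140, 92), (141, 91), (142, 92), (143, 91), (144, 91), (145, 91), (146, 91), (147, 91), (148, 91), (149, 91), (150, 91), (151, 91), (152, 90), (153, 90), (154, 91), (155, 91), (156, 90), (157, 90), (158, 89), (159, 79), (160, 66), (161, 58), (162, 41), (163, 41), (164, 41), (165, 45), (166, 59), (167, 71), (168, 82), (169, 89), (170, 88), (171, 89), (172, 90), (173, 88), (174, 89), (175, 87), (176, 89), (177, 88), (178, 89), (179, 88), (180, 88), (181, 88), (182, 88), (183, 87), (184, 88), (185, 87), (186, 88), (187, 88), (188, 88), (189, 88), (190, 87), (191, 82), (192, 88), (193, 127), (194, 130), (195, 131), (196, 131), (197, 130), (198, 130), (199, 130)]
[0.11512674 0.09303823 0.07581371 0.03694915]
```

View pics/w6c.png

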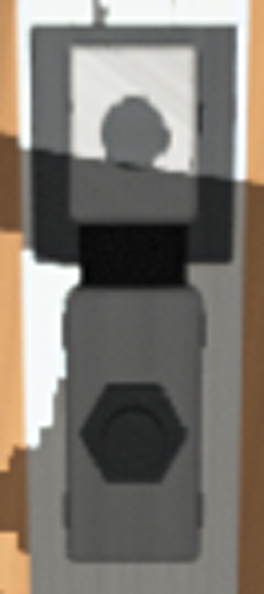

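The crop shows the hanger top at rows 130–192 and the stop top at rows 75–115. The centres are about 45 mm apart, so the buffer is touching, and the gripper is clear. Handing in.

```bash
python3 -c "
from rig import ctrl
print(ctrl.job_done())"
```

```text
the job is handed in; nothing more can be done
None
```

The job is handed in (it gave no verdict): I pushed the hanger and stop until the hanger clearly bound (about 7 N above free drag), drew it back 29 mm until it ran free, brought the stop's buffer up against it, released both, and touched nothing else on the counter.

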